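# Advance the tin carousel by one place

## Robot

A 7-joint arm with a two-finger parallel gripper is mounted at the origin on the work surface. World frame = base frame: x ahead of the robot, y to its left, z up, the work surface at z = 0. Lengths are in m, angles in rad, forces in N, time in s.
With the tool pointing down it reaches from about 0.4 to 0.85 m from the base axis. Payload 4.5 kg.
Tool frame: the origin (TCP) lies between the finger pads; the fingertips stand 19 mm ahead of it and the grasp point (between the pads) is the TCP; z points along the fingers, y is the line along which they close (so a half turn about z gives the same grasp; the last joint's range is limited). The gripper opens to 85 mm and grips with 20 to 120 N. Pads are 22 mm wide; open, the fingers measure 114 mm over their backs; the gripper's body (76 mm by 85 mm) begins 54 mm behind the grasp point. The pads swing forward as they close: fully open they stand 13 mm farther back than shut.
Start: joints at [1.222, 0.689, -0.195, 1.565, 0.157, 0.902, -0.215], TCP at [0.233, -0.58, 0.25] pointing down, gripper open.
Joint ranges: [-3.01, 3.01], [-0.46, 2.08], [-1.47, 1.51], [0.13, 2.56], [-1, 4.14], [0.04, 2.09], [-2.66, 2.66]. Speed limits (rad/s): [2.57, 2.57, 3.14, 3.14, 3.14, 3.14, 3.14].

## Interface

Orientations are given as a rotation vector (axis times angle).
In Python, from station import manip, cams, finder gives the robot as it stands.
- The arm moves only by the tool play_rows, never from a script. Its argument "targets" is a list of rows, each a list of 7 numbers: the turn, a rotation vector about the tool's x, y, z in degrees, then the shift along the tool's x, y, z in mm, then the finger opening in mm, from 0 to 85.4. A call has 1 to 12 rows; each row shifts and turns the commanded pose from where the row before left it, along the tool's axes as they then stand; what a row does not reach is not made up. A row lasts 1/10 s, in which the tool goes at most 50 mm and 8.59 degrees, less where a joint would pass 70% of its speed; a pose out of reach is approached as far as the arm can. A call is refused whole if a number of a shift passes 50 or a number of a turn 8.59, either way. A call with a gripper value outside its range is refused whole. The fingers move at their own pace and stop on an object; "newtons" is the grip in N (left out, the last holds). Time passes only in rows, so rows that do not move let the fingers close. It gives the time, the measured TCP pose, the force, the opening and the grip force at its end, in the units of the state.
- manip.sense(): the state, without advancing time (a new reading comes with each control period).
- cams.snapshot(name): name is "side" or "top" or "wrist"; returns a dict with "frame" (420x560x3 uint8, red, green, blue), "range_z" (420x560 float32, m along the optical axis (not along the pixel's ray), 0 where there is no reading), "fov_y" (degrees; the focal length in pixels is half the picture's height over the tangent of half this angle, whatever the lens; pixels are square), "cx", "cy" (the principal point, pixels), "position" and "orientation" of the camera in the world; the wrist camera has in their place "tool_from_camera" (4x4, takes a point from camera to tool coordinates, whose origin is the TCP and whose axes are the flange's). Camera axes: x right, y down, z forward; pixel columns grow to the right and rows downward; lengths in m; the calibration is good to about 2 mm. The wrist camera is an equidistant fisheye: a pixel r from the principal point sees the ray r / f radians off the axis. A picture is of the moment at which its call begins: read the wrist's pose just before it.
- manip.hand_in(): hands the job in; it is judged then, once.
Trained networks look in a picture, given as the dict that the camera call returned (one of the last four; its "shot" number tells which), for a name from the list of things; names that differ only in an ending like _2 or _b are one class to them, and where a whole thing is asked for, a point or a joint stands for the part that bears it (a point fixed in the world has none). Each returns a list of dicts, best first, with "confidence" (0 to 1); they miss things now and then, are a little off and sometimes report something else, mostly with a low value. They report only what shows in the picture. A call takes as long as a camera call.
- finder.look_for(picture, label): "rect" ([left, top, right, bottom] in pixels, round what is visible of it).
- finder.trace(picture, label): "region" (420x560 bool, what is visible of it) and "rect" ([left, top, right, bottom] in pixels, round what is visible of it).
- finder.tip_of(picture, label): "at" ([column, row] in pixels: a listed point, or the origin of a listed thing).
The state is a dict: "clock": time; "qpos": joint angles; "qd": joint speeds; "joint_torque": joint torques, N m; "ee_pos": TCP position; "tcp_rot": TCP orientation; "ft_force": force on the tool from outside, world axes, zero at the start; "ft_torque": the same for the moment, N m; "grip_width": finger opening in m; "grasp_force": force on a finger pad.
Only numpy, scipy, OpenCV 4.12 (cv2) and the standard library are available. Lean on these libraries where they do the work, as an engineer would, in place of code of your own. Each camera call takes 0.05 s, during which the arm holds its last target. There are 200 camera calls.

## Task

Give the carousel's hand wheel exactly one full turn clockwise (seen from above) by pushing its upright handle round with the fingertips, so that the carousel moves on by one tin and the handle comes to rest where it started. Push only, gently: do not grip the handle, and do not touch the carousel or its tins. Leave the loose jar, tin and dish standing where they are, and finish with the hand clear.

Things in the scene. Friction and masses are not known exactly. Their poses are not given: they have to be found in the camera images.
- stand: Grey cast stand, fixed to the bench, with the hand wheel and the carousel on it. Origin on the bench right under the wheel's vertical axis; its own +x runs along the bench to the carousel's axis, 215 mm away. Base plate 420 x 150 x 14 mm, from 100 mm behind the origin to 320 mm ahead (along its x). Its place and yaw differ every time
- wheel_axis (a point): Point on the vertical axis of the steel hand wheel, at the height of the top of its spokes (106 mm above the bench). The wheel lies level: rim circle of radius 85 mm (bar 14 mm thick), three spokes, one with the upright handle at its outer end; a hub nut rises 11 mm above this point. All other parts within 140 mm of the axis are lower than the rim's top, 107 mm
- handle: The upright black handle on the wheel, a round post 26 mm across and 65 mm tall, free to spin on its own pin, 85 mm from the wheel's axis (so its own yaw means nothing). Origin at the centre of its foot, 106 mm above the bench; z up; its top is at 171 mm
- wheel (a joint): Angle of the hand wheel (rad), growing clockwise seen from above; one turn is 6.283. It starts anywhere between 0 and 3 and turns freely to both sides for more than a turn. It stays where it is left; moving it takes about 3 to 4 N along its path at the handle
- carousel: Aluminium turntable, 244 mm across, carrying six fixed lidded tins 55 mm wide; origin on its axis under the disc, 27 mm above the bench, tin lids at 70 mm. Geared to the wheel: one turn of the wheel moves it on by one tin (60 degrees), anticlockwise
- jar: Loose white plastic jar with a blue cap, 60 mm across, 100 mm tall; origin at the centre of its underside. To be left alone
- tin: Loose aluminium moisture tin, 55 mm across, 35 mm tall, beside the stand; origin at the centre of its underside. To be left alone
- dish: Loose white porcelain dish, 90 mm across, 50 mm tall; origin at the centre of its underside. To be left alone

How it is judged:
On the way:
1. the handle, pushed by the fingers, passes the far side of its circle (more than 130 mm from where it started) (distance of handle from where it was at the start of the episode above 0.13 m and contact force between the fingers and handle above 0.3 N).
At the end, for the whole second after the job is handed in: The wheel has turned once clockwise (not zero, not two turns), the handle is within 15 mm of where it started (about 10 degrees) and at rest, and jar, tin and dish stand upright within 20 mm of where they were (value of joint wheel between 5 and 11 rad and distance of handle from where it was at the start of the episode below 0.015 m and velocity of joint wheel between -0.05 and 0.05 rad/s and distance of each of jar, tin, dish from where it was at the start of the episode below 0.02 m and angle between each of jar, tin, dish's own z axis and vertical below 0.15 rad); the robot touches nothing.
It fails at once if the carousel or its tins are touched by the robot (contact force between any of the fingers, the arm and carousel above 1 N).
It fails at once if the handle is gripped or pushed roughly (more than 35 N) (contact force between the fingers and handle above 35 N).
It fails at once if the jar, tin or dish is lifted, tipped or moved by more than 20 mm (distance of any of jar, tin, dish from where it was at the start of the episode above 0.02 m or angle between any of jar, tin, dish's own z axis and vertical above 0.3 rad).
It also fails if it takes over 67 s, if anything falls off the work surface, if the arm or the gripper's body presses on something with over 40 N, if the wrist force passes 120 N, or if a joint passes its speed limit or range.

## Working session

There is one attempt and no reset: what is moved stays moved. The work goes in short steps, Python scripts to look and compute and a tool call to move; the robot and the scene stay as the last step left them, time stands still between calls to the robot, and variables do not carry over. Pictures are saved under pics/ and viewed, at most 10 in all, crops included, and the job is handed in when it is done.

Besides the shell and the picture viewer there is one more tool, called by a JSON object that holds its "fn" and its "kwargs". play_rows: Moves the arm, as the interface text tells. Its arguments: {"type":"object","properties":{"targets":{"type":"array","items":{"type":"array","items":{"type":"number"}}},"newtons":{"type":"number"}},"required":["targets"]}

```bash
mkdir -p pics; cat > h.py <<'E'
import numpy as np,cv2
from scipy.spatial.transform import Rotation as R
from station import manip,cams,finder
def rot(o):
    o=np.array(o,float)
    if o.shape==(3,3): return o
    return (R.from_rotvec(o) if o.size==3 else R.from_quat(o)).as_matrix()
def cloud(p):
    h,w=p["range_z"].shape; f=h/2/np.tan(np.radians(p["fov_y"])/2)
    u,v=np.meshgrid(np.arange(w),np.arange(h)); z=p["range_z"]
    c=np.stack([(u-p["cx"])/f*z,(v-p["cy"])/f*z,z],-1)
    return c@rot(p["orientation"]).T+np.array(p["position"])
def save(p,n): cv2.imwrite("pics/"+n,p["frame"][...,::-1])
E
python3 - <<'E'
from h import *
s=manip.sense(); print({k:np.round(v,3) for k,v in s.items()})
for n in("top","side"):
    p=cams.snapshot(n); save(p,n+"1.png"); print(n,p["orientation"],p["position"],p["fov_y"],p["cx"],p["cy"])
    c=cloud(p)
    for l in("stand","wheel_axis","handle","carousel","jar","tin","dish"):
        t=finder.tip_of(p,l)
        if t:
            u,v=np.round(t[0]["at"]).astype(int); print(l,t[0]["at"],round(t[0]["confidence"],2),np.round(c[min(v,419),min(u,559)],3))
        r=finder.trace(p,l)
        if r and l in("handle","jar","tin","dish","carousel"):
            q=c[r[0]["region"]&(p["range_z"]>0)]; print("   reg",round(r[0]["confidence"],2),len(q),np.round(np.median(q,0),3),np.round(np.percentile(q,5,axis=0),3),np.round(np.percentile(q,95,axis=0),3))
E
```

```text
{'clock': np.float64(0.0), 'qpos': array([ 1.222,  0.69 , -0.195,  1.566,  0.157,  0.902, -0.215]), 'qd': array([-0.001,  0.001, -0.001,  0.001,  0.   , -0.001,  0.001]), 'joint_torque': array([-0.0000e+00, -5.3960e+01, -1.2670e+00, -1.5854e+01,  9.0000e-03,
        9.0000e-03, -0.0000e+00]), 'ee_pos': array([ 0.233, -0.579,  0.249]), 'tcp_rot': array([-3.082e+00, -5.970e-01,  1.000e-03]), 'ft_force': array([0.208, 0.205, 0.66 ]), 'ft_torque': array([ 0.027,  0.029, -0.022]), 'grasp_force': np.float64(0.0), 'grip_width': np.float64(0.085)}
top [-2.1285206   2.139588   -0.14959361] [0.46770475 0.03396228 0.93433382] 55.91031105547734 277.461620399302 211.63703691472728
stand [261.2, 224.3] 0.77 [0.57  0.081 0.112]
wheel_axis [265.1, 219.7] 0.7 [0.578 0.072 0.116]
handle [260.9, 262.0] 0.72 [0.489 0.077 0.17 ]
   reg 0.59 132 [0.497 0.083 0.171] [0.487 0.074 0.145] [0.507 0.092 0.174]
carousel [312.1, 151.9] 0.78 [ 0.75  -0.035  0.035]
   reg 0.67 7950 [ 0.755 -0.043  0.038] [ 0.661 -0.137  0.034] [0.85  0.054 0.072]
jar [339.1, 262.3] 0.73 [ 0.491 -0.082  0.1  ]
   reg 0.86 740 [ 0.48
[... 480 characters left out ...]
3 0.165 0.102]
wheel_axis [267.0, 213.1] 0.9 [0.585 0.086 0.109]
handle [313.6, 218.5] 0.57 [0.499 0.099 0.125]
   reg 0.77 525 [0.498 0.096 0.147] [0.487 0.076 0.105] [0.51  0.099 0.17 ]
carousel [202.5, 192.1] 0.57 [ 0.758 -0.028  0.042]
   reg 0.63 6092 [ 0.758 -0.016  0.043] [ 0.663 -0.121  0.033] [0.846 0.07  0.07 ]
jar [323.4, 203.3] 0.59 [0.487 0.092 0.154]
   reg 0.84 1062 [ 0.486 -0.078  0.073] [ 0.465 -0.115  0.007] [ 0.514 -0.068  0.1  ]
tin [190.1, 296.1] 0.87 [0.683 0.236 0.035]
   reg 0.57 958 [0.696 0.226 0.034] [0.676 0.198 0.006] [0.721 0.243 0.036]
dish [370.8, 230.1] 0.59 [0.394 0.023 0.047]
   reg 0.88 1328 [ 0.397 -0.037  0.033] [ 0.363 -0.058  0.006] [0.433 0.021 0.049]
```

```bash
python3 -c "
import cv2;a=cv2.imread('pics/top1.png');b=cv2.imread('pics/side1.png');import numpy as np
cv2.imwrite('pics/both.png',cv2.resize(np.vstack([a,b]),(400,600)))"
```

```text
(no output)
```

View pics/top1.png

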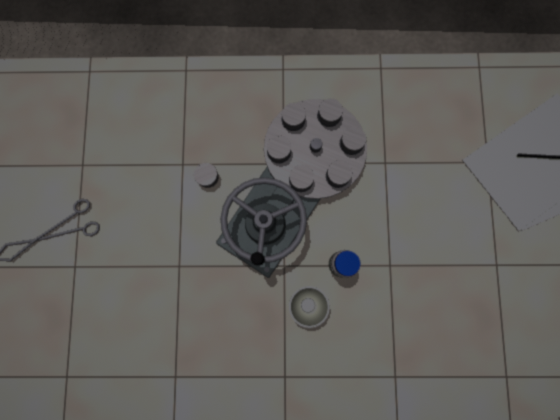

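The top view shows the wheel hub at about (264,219), the handle at (258,258), the jar at (346,263), the dish at (310,307), the tin at (206,175) and the carousel at (315,146). The handle has to go left, up, right and back, so the fingers start on its −y side. Next I refine the axis and handle positions.

```bash
python3 - <<'E'
from h import *
from scipy.optimize import least_squares
for n in("top","side"):
    p=cams.snapshot(n); c=cloud(p).reshape(-1,3)
    d=np.hypot(c[:,0]-.577,c[:,1]-.077)
    q=c[(d>.07)&(d<.1)&(c[:,2]>.098)&(c[:,2]<.113)][:,:2]
    f=least_squares(lambda a:np.hypot(*(q-a[:2]).T)-a[2],[.577,.077,.085],loss="soft_l1",f_scale=.004).x
    h=c[(d<.12)&(c[:,2]>.125)&(c[:,0]<.54)]; t=h[h[:,2]>.163]
    print(n,len(q),f.round(4),"handle",len(t),t.mean(0).round(4),h.min(0).round(3),h.max(0).round(3),len(h))
E
```

```text
top 1598 [0.5809 0.0763 0.0839] handle 1094 [0.4714 0.0404 0.8388] [0.468 0.034 0.126] [0.509 0.096 0.934] 1108
side 1670 [0.5821 0.0816 0.0841] handle 150 [0.4985 0.0903 0.1688] [0.486 0.075 0.125] [0.511 0.101 0.172] 413
```

{"fn": "play_rows", "kwargs": {"targets": [[0, 0, 7.3, 0, 0, 0, 0], [0, 0, 7.3, 0, 0, 0, 0], [0, 0, 7.3, 0, 0, 0, 0]]}}

```text
clock: 1.9
ee_pos: [0.2335, -0.5798, 0.2503]
tcp_rot: [3.142, -0.007, 0.0]
ft_force: [-0.3, 0.1, -0.6]
grip_width: 0.0441
grasp_force: 0.0
```

{"fn": "play_rows", "kwargs": {"targets": [[0, 0, 0, 18, -25, 0, 0], [0, 0, 0, 18, -25, 0, 0], [0, 0, 0, 18, -25, 0, 0], [0, 0, 0, 18, -25, 0, 0], [0, 0, 0, 18, -25, 0, 0], [0, 0, 0, 18, -25, 0, 0], [0, 0, 0, 18, -25, 0, 0], [0, 0, 0, 18, -25, 0, 0], [0, 0, 0, 18, -25, 0, 0], [0, 0, 0, 18, -25, 0, 0], [0, 0, 0, 18, -25, 0, 0], [0, 0, 0, 18, -25, 0, 0]]}}

```text
clock: 3.1
ee_pos: [0.4501, -0.2786, 0.2505]
tcp_rot: [3.141, 0.001, 0.001]
ft_force: [0.0, -0.6, -0.7]
grip_width: 0.0004
grasp_force: 0.0
```

{"fn": "play_rows", "kwargs": {"targets": [[0, 0, 0, 4, -25, 0, 0], [0, 0, 0, 4, -25, 0, 0], [0, 0, 0, 4, -25, 0, 0], [0, 0, 0, 4, -25, 0, 0], [0, 0, 0, 4, -25, 0, 0], [0, 0, 0, 4, -25, 0, 0], [0, 0, 0, 4, -25, 0, 0], [0, 0, 0, 4, -25, 0, 0], [0, 0, 0, 4, -25, 0, 0], [0, 0, 0, 4, -25, 0, 0], [0, 0, 0, 4, -25, 0, 0], [0, 0, 0, 0, 0, 0, 0]]}}

```text
clock: 4.3
ee_pos: [0.494, -0.0001, 0.2504]
tcp_rot: [-3.139, -0.011, -0.002]
ft_force: [-0.6, 0.9, 0.2]
grip_width: 0.0001
grasp_force: 0.0
```

```bash
python3 - <<'E'
from h import *
s=manip.sense();print(s["ee_pos"].round(4),s["tcp_rot"].round(3),s["qpos"].round(2),s["clock"],s["grip_width"])
p=cams.snapshot("side");save(p,"side2.png")
E
```

```text
[ 4.940e-01 -1.000e-04  2.504e-01] [-3.139e+00 -1.100e-02 -2.000e-03] [-0.08  0.52 -0.01  1.96  0.01  0.66 -1.66] 4.3 0.00012907250287980172
```

View pics/side2.png

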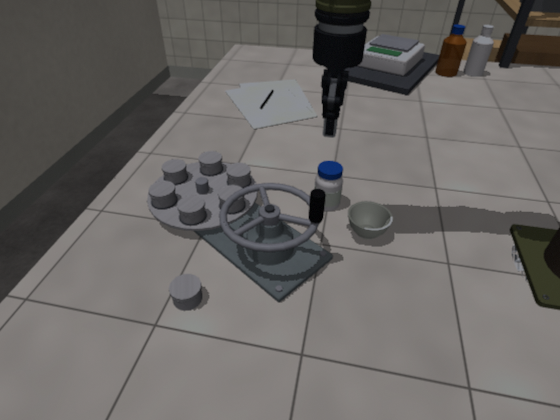

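The side view shows the closed fingers at (330,125), above the jar side. The handle is at (317,206), and nothing stands between them. I'll go down beside the handle and creep up to it.

{"fn": "play_rows", "kwargs": {"targets": [[0, 0, 0, 2, -15, 0, 0], [0, 0, 0, 2, -15, 0, 0], [0, 0, 0, 0, 0, 25, 0], [0, 0, 0, 0, 0, 25, 0], [0, 0, 0, 0, 0, 25, 0], [0, 0, 0, 0, 0, 25, 0], [0, 0, 0, 0, 0, 2, 0], [0, 0, 0, 0, 0, 0, 0]]}}

```text
clock: 5.15
ee_pos: [0.497, 0.0244, 0.1483]
tcp_rot: [3.141, -0.001, -0.001]
ft_force: [-0.1, -0.0, -0.6]
grip_width: -0.0002
grasp_force: 0.0
```

{"fn": "play_rows", "kwargs": {"targets": [[0, 0, 0, 0, -4, 0, 0], [0, 0, 0, 0, -4, 0, 0], [0, 0, 0, 0, -4, 0, 0], [0, 0, 0, 0, -4, 0, 0], [0, 0, 0, 0, -4, 0, 0], [0, 0, 0, 0, -4, 0, 0], [0, 0, 0, 0, -4, 0, 0], [0, 0, 0, 0, -4, 0, 0], [0, 0, 0, 0, 0, 0, 0]]}}

```text
clock: 6.05
ee_pos: [0.4971, 0.0575, 0.1483]
tcp_rot: [3.141, 0.001, 0.0]
ft_force: [-0.4, -2.0, 2.7]
grip_width: 0.0001
grasp_force: 1.2
```

```bash
cat > st.py <<'E'
from h import *
import sys
s=manip.sense();print(s["ee_pos"].round(4),s["tcp_rot"].round(3),s["ft_force"].round(1),s["clock"])
p=cams.snapshot("side");c=cloud(p)
r=finder.trace(p,"handle")
if r:
    q=c[r[0]["region"]&(p["range_z"]>0)];q=q[(q[:,2]>.112)&(q[:,2]<.175)]
    print(round(r[0]["confidence"],2),len(q),"handle~",np.median(q,0).round(4),(np.percentile(q,3,axis=0)+np.percentile(q,97,axis=0))/2)
if len(sys.argv)>1: save(p,sys.argv[1])
E
python3 st.py side3.png
```

```text
[0.4971 0.0575 0.1483] [3.141e+00 1.000e-03 0.000e+00] [-0.4 -2.   2.7] 6.05
0.88 448 handle~ [0.4996 0.1029 0.1517] [0.499783   0.09672437 0.14370099]
```

View pics/side3.png

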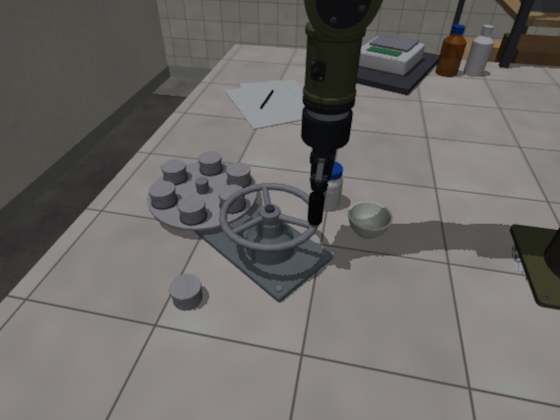

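The handle is in contact and the push is gentle, about 2 N. I'll generate rows along the circle from the measured pose, one sixth of a turn per call.

```bash
cat > plan.py <<'E'
from h import *
import sys
A=np.array([.5815,.079]); r=.086
def plan(deg,n=12):
    s=manip.sense();P=s["ee_pos"];a0=np.arctan2(*(P[:2]-A)[::-1])
    T=rot(s["tcp_rot"]);pts=[P[:2]]
    for i in range(1,n+1):
        a=a0-np.radians(deg)*i/n; pts.append(A+r*np.array([np.cos(a),np.sin(a)]))
    print("ang",np.degrees(a0).round(1),"r",np.hypot(*(P[:2]-A)).round(4),"z",P[2].round(4),s["ft_force"].round(1))
    print([[0,0,0]+[float(round(v,1)) for v in T[:2,:2].T@d*1000]+[0,0] for d in np.diff(pts,axis=0)])
plan(float(sys.argv[1]),int(sys.argv[2]) if len(sys.argv)>2 else 12)
E
python3 plan.py 60
```

```text
ang -165.7 r 0.0871 z 0.1483 [-0.1 -1.1  2. ]
[[0, 0, 0, -0.5, -7.6, 0, 0], [0, 0, 0, -0.9, -7.5, 0, 0], [0, 0, 0, -0.2, -7.5, 0, 0], [0, 0, 0, 0.4, -7.5, 0, 0], [0, 0, 0, 1.1, -7.4, 0, 0], [0, 0, 0, 1.7, -7.3, 0, 0], [0, 0, 0, 2.3, -7.1, 0, 0], [0, 0, 0, 3.0, -6.9, 0, 0], [0, 0, 0, 3.5, -6.6, 0, 0], [0, 0, 0, 4.1, -6.3, 0, 0], [0, 0, 0, 4.6, -5.9, 0, 0], [0, 0, 0, 5.1, -5.5, 0, 0]]
```

{"fn": "play_rows", "kwargs": {"targets": [[0, 0, 0, -0.5, -7.5, 0, 0], [0, 0, 0, -1, -7.5, 0, 0], [0, 0, 0, 0, -7.5, 0, 0], [0, 0, 0, 0.5, -7.5, 0, 0], [0, 0, 0, 1, -7.5, 0, 0], [0, 0, 0, 1.5, -7.5, 0, 0], [0, 0, 0, 2.5, -7, 0, 0], [0, 0, 0, 3, -7, 0, 0], [0, 0, 0, 3.5, -6.5, 0, 0], [0, 0, 0, 4, -6.5, 0, 0], [0, 0, 0, 4.5, -6, 0, 0], [0, 0, 0, 5, -5.5, 0, 0]]}}

```text
clock: 7.35
ee_pos: [0.521, 0.142, 0.1481]
tcp_rot: [-3.141, -0.002, 0.001]
ft_force: [-3.3, -0.3, 0.2]
grip_width: 0.0002
grasp_force: 0.0
```

```bash
python3 plan.py 60; python3 st.py
```

```text
ang 133.9 r 0.0873 z 0.1481 [-3.3 -0.3  0.2]
[[0, 0, 0, 6.6, -4.0, 0, 0], [0, 0, 0, 6.0, -4.4, 0, 0], [0, 0, 0, 6.4, -3.9, 0, 0], [0, 0, 0, 6.7, -3.3, 0, 0], [0, 0, 0, 7.0, -2.7, 0, 0], [0, 0, 0, 7.2, -2.1, 0, 0], [0, 0, 0, 7.4, -1.5, 0, 0], [0, 0, 0, 7.5, -0.8, 0, 0], [0, 0, 0, 7.5, -0.2, 0, 0], [0, 0, 0, 7.5, 0.5, 0, 0], [0, 0, 0, 7.4, 1.1, 0, 0], [0, 0, 0, 7.3, 1.8, 0, 0]]
[0.521  0.142  0.1481] [-3.141e+00 -2.000e-03  1.000e-03] [-3.3 -0.3  0.2] 7.35
0.63 486 handle~ [0.5458 0.1642 0.1478] [0.54589571 0.15904171 0.14326472]
```

{"fn": "play_rows", "kwargs": {"targets": [[0, 0, 0, 6.5, -4, 0, 0], [0, 0, 0, 6, -4.5, 0, 0], [0, 0, 0, 6.5, -4, 0, 0], [0, 0, 0, 6.5, -3.5, 0, 0], [0, 0, 0, 7, -2.5, 0, 0], [0, 0, 0, 7, -2, 0, 0], [0, 0, 0, 7.5, -1.5, 0, 0], [0, 0, 0, 7.5, -1, 0, 0], [0, 0, 0, 7.5, 0, 0, 0], [0, 0, 0, 7.5, 0.5, 0, 0], [0, 0, 0, 7.5, 1, 0, 0], [0, 0, 0, 7.5, 2, 0, 0]]}}

```text
clock: 8.65
ee_pos: [0.606, 0.1605, 0.1483]
tcp_rot: [-3.141, -0.001, 0.0]
ft_force: [-3.4, -0.1, 0.9]
grip_width: 0.0001
grasp_force: 0.0
```

```bash
python3 plan.py 60; python3 st.py
```

```text
ang 73.3 r 0.0852 z 0.1483 [-3.4 -0.1  0.9]
[[0, 0, 0, 7.3, 1.7, 0, 0], [0, 0, 0, 6.8, 3.1, 0, 0], [0, 0, 0, 6.5, 3.7, 0, 0], [0, 0, 0, 6.2, 4.2, 0, 0], [0, 0, 0, 5.8, 4.7, 0, 0], [0, 0, 0, 5.4, 5.2, 0, 0], [0, 0, 0, 4.9, 5.7, 0, 0], [0, 0, 0, 4.4, 6.1, 0, 0], [0, 0, 0, 3.8, 6.4, 0, 0], [0, 0, 0, 3.3, 6.8, 0, 0], [0, 0, 0, 2.7, 7.0, 0, 0], [0, 0, 0, 2.0, 7.2, 0, 0]]
[0.606  0.1605 0.1483] [-3.141e+00 -1.000e-03  0.000e+00] [-3.4 -0.1  0.9] 8.65
0.5 149 handle~ [0.6304 0.1592 0.1295] [0.63148022 0.15842    0.12980162]
```

{"fn": "play_rows", "kwargs": {"targets": [[0, 0, 0, 7.5, 1.5, 0, 0], [0, 0, 0, 7, 3, 0, 0], [0, 0, 0, 6.5, 3.5, 0, 0], [0, 0, 0, 6, 4, 0, 0], [0, 0, 0, 6, 4.5, 0, 0], [0, 0, 0, 5.5, 5, 0, 0], [0, 0, 0, 5, 5.5, 0, 0], [0, 0, 0, 4.5, 6, 0, 0], [0, 0, 0, 4, 6.5, 0, 0], [0, 0, 0, 3, 7, 0, 0], [0, 0, 0, 2.5, 7, 0, 0], [0, 0, 0, 2, 7, 0, 0]]}}

```text
clock: 9.95
ee_pos: [0.6658, 0.0994, 0.1488]
tcp_rot: [-3.141, -0.001, -0.002]
ft_force: [-2.6, 3.6, 6.2]
grip_width: -0.0001
grasp_force: 3.2
```

```bash
python3 plan.py 60; python3 st.py side4.png
```

```text
ang 13.6 r 0.0867 z 0.1488 [-2.6  3.6  6.2]
[[0, 0, 0, 0.7, 7.5, 0, 0], [0, 0, 0, 0.8, 7.5, 0, 0], [0, 0, 0, 0.1, 7.5, 0, 0], [0, 0, 0, -0.5, 7.5, 0, 0], [0, 0, 0, -1.2, 7.4, 0, 0], [0, 0, 0, -1.8, 7.3, 0, 0], [0, 0, 0, -2.4, 7.1, 0, 0], [0, 0, 0, -3.0, 6.9, 0, 0], [0, 0, 0, -3.6, 6.6, 0, 0], [0, 0, 0, -4.2, 6.2, 0, 0], [0, 0, 0, -4.7, 5.8, 0, 0], [0, 0, 0, -5.2, 5.4, 0, 0]]
[0.6658 0.0994 0.1488] [-3.141e+00 -1.000e-03 -2.000e-03] [-2.6  3.6  6.2] 9.95
```

View pics/side4.png

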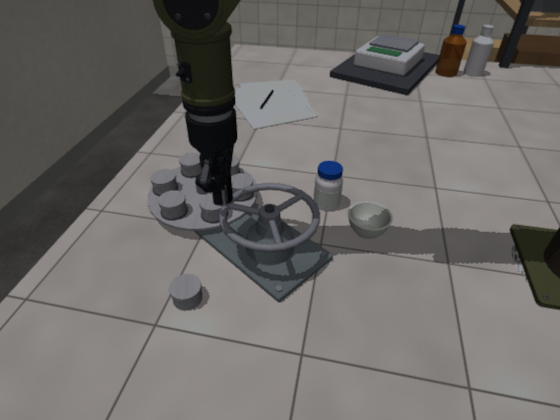

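The fingers are at about (225,185) on the far side, with the handle ahead of them and hidden behind the fingers. Forces are small, so I carry on.

{"fn": "play_rows", "kwargs": {"targets": [[0, 0, 0, 0.5, 7.5, 0, 0], [0, 0, 0, 0.5, 7.5, 0, 0], [0, 0, 0, 0, 7.5, 0, 0], [0, 0, 0, -0.5, 7.5, 0, 0], [0, 0, 0, -1, 7.5, 0, 0], [0, 0, 0, -2, 7.5, 0, 0], [0, 0, 0, -2.5, 7, 0, 0], [0, 0, 0, -3, 7, 0, 0], [0, 0, 0, -3.5, 6.5, 0, 0], [0, 0, 0, -4, 6, 0, 0], [0, 0, 0, -4.5, 6, 0, 0], [0, 0, 0, -5, 5.5, 0, 0]]}}

```text
clock: 11.25
ee_pos: [0.6397, 0.0164, 0.1481]
tcp_rot: [3.141, 0.001, -0.0]
ft_force: [1.5, 1.4, 0.7]
grip_width: 0.0001
grasp_force: 0.0
```

```bash
python3 plan.py 60; python3 st.py
```

```text
ang -47.1 r 0.0855 z 0.1481 [1.5 1.4 0.7]
[[0, 0, 0, -5.3, 5.3, 0, 0], [0, 0, 0, -6.1, 4.3, 0, 0], [0, 0, 0, -6.5, 3.8, 0, 0], [0, 0, 0, -6.8, 3.2, 0, 0], [0, 0, 0, -7.0, 2.6, 0, 0], [0, 0, 0, -7.2, 2.0, 0, 0], [0, 0, 0, -7.4, 1.4, 0, 0], [0, 0, 0, -7.5, 0.7, 0, 0], [0, 0, 0, -7.5, 0.0, 0, 0], [0, 0, 0, -7.5, -0.6, 0, 0], [0, 0, 0, -7.4, -1.3, 0, 0], [0, 0, 0, -7.3, -1.9, 0, 0]]
[0.6397 0.0164 0.1481] [ 3.141e+00  1.000e-03 -0.000e+00] [1.5 1.4 0.7] 11.25
0.89 389 handle~ [0.6152 0.0095 0.1488] [0.61674726 0.00420265 0.14299244]
```

{"fn": "play_rows", "kwargs": {"targets": [[0, 0, 0, -5.5, 5, 0, 0], [0, 0, 0, -6, 4.5, 0, 0], [0, 0, 0, -6.5, 4, 0, 0], [0, 0, 0, -7, 3, 0, 0], [0, 0, 0, -7, 2.5, 0, 0], [0, 0, 0, -7, 2, 0, 0], [0, 0, 0, -7.5, 1.5, 0, 0], [0, 0, 0, -7.5, 0.5, 0, 0], [0, 0, 0, -7.5, 0, 0, 0], [0, 0, 0, -7.5, -0.5, 0, 0], [0, 0, 0, -7.5, -1.5, 0, 0], [0, 0, 0, -7.5, -2, 0, 0]]}}

```text
clock: 12.55
ee_pos: [0.5561, -0.002, 0.1485]
tcp_rot: [3.142, 0.001, 0.002]
ft_force: [4.3, 1.2, 0.4]
grip_width: -0.0001
grasp_force: 0.0
```

```bash
python3 plan.py 45 ; python3 st.py
```

```text
ang -107.4 r 0.0849 z 0.1485 [4.3 1.2 0.4]
[[0, 0, 0, -5.6, -0.8, 0, 0], [0, 0, 0, -5.2, -2.2, 0, 0], [0, 0, 0, -5.0, -2.5, 0, 0], [0, 0, 0, -4.8, -2.9, 0, 0], [0, 0, 0, -4.6, -3.2, 0, 0], [0, 0, 0, -4.4, -3.5, 0, 0], [0, 0, 0, -4.2, -3.8, 0, 0], [0, 0, 0, -3.9, -4.0, 0, 0], [0, 0, 0, -3.7, -4.3, 0, 0], [0, 0, 0, -3.4, -4.5, 0, 0], [0, 0, 0, -3.1, -4.7, 0, 0], [0, 0, 0, -2.8, -4.9, 0, 0]]
[ 0.5561 -0.002   0.1485] [3.142e+00 1.000e-03 2.000e-03] [4.3 1.2 0.4] 12.55
0.89 403 handle~ [0.5311 0.0197 0.148 ] [0.53156709 0.01444595 0.14297817]
```

{"fn": "play_rows", "kwargs": {"targets": [[0, 0, 0, -5.5, -1, 0, 0], [0, 0, 0, -5, -2, 0, 0], [0, 0, 0, -5, -2.5, 0, 0], [0, 0, 0, -5, -3, 0, 0], [0, 0, 0, -4.5, -3, 0, 0], [0, 0, 0, -4.5, -3.5, 0, 0], [0, 0, 0, -4, -4, 0, 0], [0, 0, 0, -4, -4, 0, 0], [0, 0, 0, -3.5, -4.5, 0, 0], [0, 0, 0, -3.5, -4.5, 0, 0], [0, 0, 0, -3, -4.5, 0, 0], [0, 0, 0, -3, -5, 0, 0]]}}

```text
clock: 13.85
ee_pos: [0.5045, 0.0393, 0.1483]
tcp_rot: [3.141, 0.0, -0.003]
ft_force: [1.7, -3.2, 4.6]
grip_width: -0.0001
grasp_force: 3.1
```

```bash
python3 plan.py 10 5 ; python3 st.py
```

```text
ang -152.7 r 0.0867 z 0.1483 [ 1.7 -3.2  4.6]
[[0, 0, 0, -0.7, -3.0, 0, 0], [0, 0, 0, -1.2, -2.7, 0, 0], [0, 0, 0, -1.1, -2.8, 0, 0], [0, 0, 0, -1.0, -2.8, 0, 0], [0, 0, 0, -0.9, -2.9, 0, 0]]
[0.5045 0.0393 0.1483] [ 3.141e+00  0.000e+00 -3.000e-03] [ 1.7 -3.2  4.6] 13.85
0.92 461 handle~ [0.4978 0.0832 0.1482] [0.49828355 0.07879305 0.14314865]
```

{"fn": "play_rows", "kwargs": {"targets": [[0, 0, 0, -1, -3, 0, 0], [0, 0, 0, -1, -3, 0, 0], [0, 0, 0, -1, -3, 0, 0], [0, 0, 0, -1, -2.5, 0, 0], [0, 0, 0, 0, 0, 0, 0]]}}

```text
clock: 14.45
ee_pos: [0.5002, 0.0513, 0.1482]
tcp_rot: [3.141, 0.002, -0.004]
ft_force: [1.0, -1.6, 4.9]
grip_width: -0.0001
grasp_force: 2.7
```

```bash
python3 st.py
```

```text
[0.5002 0.0513 0.1482] [ 3.141e+00  2.000e-03 -4.000e-03] [ 1.  -1.6  4.9] 14.45
0.96 486 handle~ [0.498  0.0958 0.1504] [0.49855172 0.08940252 0.14333282]
```

The handle is back at its starting reading, (0.498, 0.096). Now I retreat sideways, rise and check.

{"fn": "play_rows", "kwargs": {"targets": [[0, 0, 0, 0, 4, 0, 0], [0, 0, 0, 0, 8, 0, 0], [0, 0, 0, 0, 12, 0, 0], [0, 0, 0, 0, 6, -10, 0], [0, 0, 0, 0, 0, -25, 0], [0, 0, 0, 0, 0, -25, 0], [0, 0, 0, 0, 0, -25, 0], [0, 0, 0, 0, 15, -25, 0], [0, 0, 0, 0, 30, 0, 0], [0, 0, 0, 0, 30, 0, 0], [0, 0, 0, 0, 30, 0, 0], [0, 0, 0, 0, 0, 0, 0]]}}

```text
clock: 15.75
ee_pos: [0.5006, -0.0902, 0.259]
tcp_rot: [3.138, -0.013, -0.0]
ft_force: [0.8, -0.2, 0.6]
grip_width: -0.0002
grasp_force: 0.0
```

```bash
python3 - <<'E'
from h import *
p=cams.snapshot("side");c=cloud(p).reshape(-1,3);save(p,"side5.png")
d=np.hypot(c[:,0]-.577,c[:,1]-.077);h=c[(d<.12)&(c[:,2]>.125)&(c[:,0]<.54)];t=h[h[:,2]>.163]
print(len(t),t.mean(0).round(4),h.min(0).round(3),h.max(0).round(3),len(h))
for l in("jar","tin","dish"):
    r=finder.trace(p,l); q=c[r[0]["region"].ravel()&(p["range_z"].ravel()>0)]; print(l,np.median(q,0).round(3))
print(manip.sense()["ee_pos"])
E
```

```text
151 [0.4986 0.0902 0.1688] [0.486 0.075 0.125] [0.511 0.101 0.172] 412
jar [ 0.485 -0.077  0.074]
tin [0.696 0.226 0.034]
dish [ 0.397 -0.037  0.034]
[ 0.50152327 -0.08319958  0.25849325]
```

View pics/side5.png

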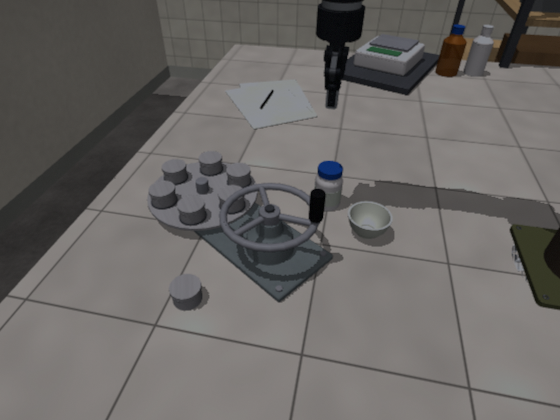

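The handle, at (317,206), matches its starting reading to within 1 mm. The jar, tin and dish have not moved, and the hand is clear.

```bash
python3 -c "
from station import manip
print(manip.hand_in())"
```

```text
the job is handed in; nothing more can be done
None
```

I pushed the hand wheel one full turn clockwise and handed the job in. By camera the handle came back to within about 1 mm of its start and the jar, tin and dish had not moved; the hand is clear, and the official verdict was not shown.

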